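Seat a valve stem on the V-rests and hold open the latching dial cover

ROBOT

A 6-joint arm with a two-finger parallel gripper is mounted at the origin on a cart in front of the work surface, level with it; the furniture and walls round the work are solid. World frame = base frame: x ahead of the robot, y to its left, z up, the work surface at z = 0. Lengths are in m, angles in rad, forces in N, time in s.
With the tool pointing down it reaches from about 0.35 to 0.875 m from the base axis. Payload 4.2 kg.
Tool frame: the origin (TCP) lies midway between the tips of the shut fingers; the grasp point (between the pads) lies 19 mm behind it; z points along the fingers, y is the line along which they close (so a half turn about z gives the same grasp; the last joint's range is limited). The gripper opens to 87 mm and grips with 3 to 60 N. Pads are 19 mm wide; open, the fingers measure 117 mm over their backs; the gripper's body (75 mm by 190 mm) begins 51 mm behind the grasp point.
Start: joints at [-0.901, 0.385, 0.008, 0, -1.194, -0.259], TCP at [0.25, -0.573, 0.186] pointing down, gripper open.
Joint ranges: [-3.14, 3.14], [-1.21, 2.06], [-1.07, 1.41], [-3.16, 2.05], [-2.99, -0.16], [-3.1, 3.1]. Speed limits (rad/s): [2.79, 2.79, 3.14, 3.14, 3.14, 3.14].

INTERFACE

Orientations are given as [roll, pitch, yaw] about the fixed x, y, z axes, in that order (R = Rz(yaw) Ry(pitch) Rx(roll)).
In Python, from bench import arm gives the robot as it stands.
- The arm moves only by the tool play_rows, never from a script. Its argument "rows" is text: rows parted by semicolons, each of 7 numbers parted by spaces: the shift along the world's x, y, z in m, then the turn, a rotation vector about the world's x, y, z in rad, then the opening in per cent of the stroke, from 0 (shut) to 100 (fully open). A call has 1 to 5 rows; each row is the pose to reach, as a shift and turn from the pose commanded when the call began; what a row does not reach only later rows make up. A row lasts 1/8 s, in which the tool goes at most 62.5 mm and 10.7 degrees, less where a joint would pass 70% of its speed; a pose out of reach is approached as far as the arm can. A call with a gripper value outside its range is refused whole. The fingers move at their own pace and stop on an object; the grip force is fixed at half the most. Time passes only in rows, so rows that repeat a pose let the fingers close. It gives the time, the measured TCP pose, the force, the opening and the grip force at its end, in the units of the state.
- arm.read_state(): the state, without advancing time (a new reading comes with each control period).
- arm.camera(name): name is "side" or "top" or "wrist"; returns the picture (480x640x3 uint8, red, green, blue); there is no depth.
- arm.camera_params(name): a dict with "intrinsics" (3x3 intrinsics, pixels), "camera_from_world" (4x4, takes a point from world to camera coordinates). Camera axes: x right, y down, z forward; pixel columns grow to the right and rows downward; lengths in m; the calibration is good to about 2 mm. A picture is of the moment at which its call begins: read the wrist's pose just before it. camera_params takes no time and is no camera call; for the wrist camera it gives the pose at the moment of the call.
- arm.job_done(): hands the job in; it is judged then, once.
The state is a dict: "time_s": time; "q": joint angles; "dq": joint speeds; "joint_torque": joint torques, N m; "ee_pos": TCP position; "eef_rot": TCP orientation; "wrist_force": force on the tool from outside, world axes, zero at the start; "moment": the same for the moment, N m; "gripper_width": opening from 0.0 (shut) to 1.0 (fully open); "grip_force": force on a finger pad.
Only numpy, scipy, OpenCV 4.12 (cv2) and the standard library are available. Lean on these libraries where they do the work, as an engineer would, in place of code of your own. Each camera call takes 0.05 s, during which the arm holds its last target. There are 200 camera calls.

TASK

Get the stem-checking fixture ready for a reading: lay the loose steel valve stem in the fixture's two V-notches, its hexagons outside the rests, setting it right down before you let go, so that it lies level. Then open the cover over the dial: leave the catch alone at first and tug the cover up by its pull bar to learn whether the catch has hold of it; if it has, slide the catch all the way back, then take the bar again and lift. The cover falls shut by itself, so finish while holding it by the bar, raised at least 50 degrees, and leave the things lying around where they are.

Things in the scene. Friction and masses are not known exactly. Their poses are not given: they have to be found in the camera images.
- fixture: fixed checking fixture: grey plate 228 x 256 x 12 mm with two V-rests in front and a low dial housing behind (x 0 to 118, y -72 to 72, 55 mm high; the shut cover's top is at z 59 mm) and, left of it, the catch's guide block (x 0 to 60, y 71 to 126, top z 44 mm). Origin at bench height, 12 mm nearer than the plate's middle; x from the V-rests to the housing, y to the left, z up
- seat (a point): where the stem's mid-length belongs, 52 mm above the bench, midway between the V-rests; axes as the fixture's (y along the seated stem). Rests are centred 50 mm to either side along y, 18 mm thick, 44 mm wide along x, tops 4 mm above this point; 90 degree notches, 28 mm wide at the top. Between them only the dial's spring plunger (8 mm thick, under 1 N) rises below the stem
- stem: loose bright steel valve stem, 0.25 kg: 14 mm round rod, 188 mm long, with a hexagon (24 mm across flats, 20 mm long) at each end; the plain rod between them is 144 mm long. Origin on its axis at mid-length, y along the axis (either end may go either way). It starts lying on the bench on its hexagons, axis 12 mm up
- cover (a joint): opening angle of the aluminium cover (122 x 148 x 4 mm), rad: 0 shut, 1.25 at its stop. Lifting takes about 2 to 4 N at the bar; let go, it falls shut. If the catch has hold, it lifts only about 0.05 rad (6 mm at the bar) and stops hard; otherwise it lifts freely. Which it is cannot be seen
- pull_bar (a point): middle of the cover's pull bar: a round steel bar, 10 mm thick, 68 mm long along the fixture's y, on two end posts at the cover's front edge; 89 mm above the bench when shut, 25 mm free under it. It turns between the fingers as the cover swings, so the hand need not tilt with the cover. It moves on a circle about cover_hinge
- cover_hinge (a point): middle of the cover's hinge axis, which runs along the fixture's y at the far edge of the housing, 56.5 mm above the bench; with the cover shut, the bar lies 119.5 mm nearer along the fixture's x and 32.5 mm higher
- catch (a joint): travel of the catch slide in its guide, m: 0 forward (as it starts), 0.016 all the way back. It moves along the fixture's +y (away from the cover, to the left), stays where it is left, and needs about 3 N. Drawing it all the way back frees the cover, which then stays free
- catch_grip (a point): grip point in the black thumb-piece of the catch: 12 mm wide along x, 16 mm along y, standing 31 mm above the guide block; the point is 21 mm above the block's top and 10 mm below the thumb-piece's top, on its centre line, 21 mm from the edge of the cover
- o_ring_tin: bystander: round tin 70 mm across, 26 mm high; origin at the centre of its underside
- ptfe_roll: bystander: small tape roll 52 mm across, 13 mm high; origin at the centre of its underside
- fitting_nipple: bystander: brass threaded nipple 50 x 22 x 25 mm; origin at the centre of its underside

How it is judged:
By the outcome, as a careful person would: the job done as asked, in the order asked, and still so for the second after the job is handed in, while the arm keeps its last pose, push and grip.
It also fails if it takes over 64 s, if anything falls off the work surface, if the arm or the gripper's body presses on something with over 40 N, if the wrist force passes 120 N, or if a joint passes its speed limit or range.

## Working session

There is one attempt and no reset: what is moved stays moved. The work goes in short steps, Python scripts to look and compute and a tool call to move; the robot and the scene stay as the last step left them, time stands still between calls to the robot, and variables do not carry over. Pictures are saved under pics/ and viewed, at most 10 in all, crops included, and the job is handed in when it is done.

Besides the shell and the picture viewer there is one more tool, called after "Emit:" by a JSON object that holds its "method" and its "body", one argument or row to a line. play_rows: Moves the arm, as the interface text tells. Its arguments: {"type":"object","properties":{"rows":{"type":"string"}},"required":["rows"]}

```bash
mkdir -p pics
cat > h.py <<'E'
import numpy as np, cv2
from bench import arm
def snap(n,f):
    P=arm.camera_params(n); im=arm.camera(n); cv2.imwrite(f'pics/{f}.png',im[:,:,::-1]); np.savez(f'pics/{f}.npz',K=P['intrinsics'],T=P['camera_from_world']); return im
def ray(f,uv):
    d=np.load(f'pics/{f}.npz'); K,T=d['K'],d['T']; R,t=T[:3,:3],T[:3,3]
    return -R.T@t, R.T@np.linalg.inv(K)@np.array([uv[0],uv[1],1.])
def onz(f,uv,z):
    o,r=ray(f,uv); return o+r*(z-o[2])/r[2]
def tri(*obs):
    A=np.zeros((3,3));b=np.zeros(3)
    for f,uv in obs:
        o,r=ray(f,uv); r=r/np.linalg.norm(r); M=np.eye(3)-np.outer(r,r); A+=M;b+=M@o
    x=np.linalg.solve(A,b); return x,[round(float(np.linalg.norm(np.cross(x-ray(f,uv)[0],ray(f,uv)[1]/np.linalg.norm(ray(f,uv)[1])))),4) for f,uv in obs]
def proj(f,p):
    d=np.load(f'pics/{f}.npz'); c=d['T'][:3,:3]@np.array(p)+d['T'][:3,3]; q=d['K']@c; return q[:2]/q[2]
E
python3 - <<'E'
from h import *
np.set_printoptions(precision=3,suppress=True)
for n in ['top','side']: snap(n,n+'0'); print(n, ray(n+'0',(320,240)))
s=arm.read_state(); print(s['time_s'],s['ee_pos'],s['eef_rot'],s['wrist_force'])
E
```

```text
top (array([0.343, 0.318, 0.896]), array([ 0.211, -0.022, -0.977]))
side (array([0.419, 1.123, 0.482]), array([ 0.12 , -0.898, -0.424]))
0.1 [ 0.249 -0.572  0.185] [ 3.14  -0.    -2.731] [-0.042  0.528  0.015]
```

View pics/top0.png

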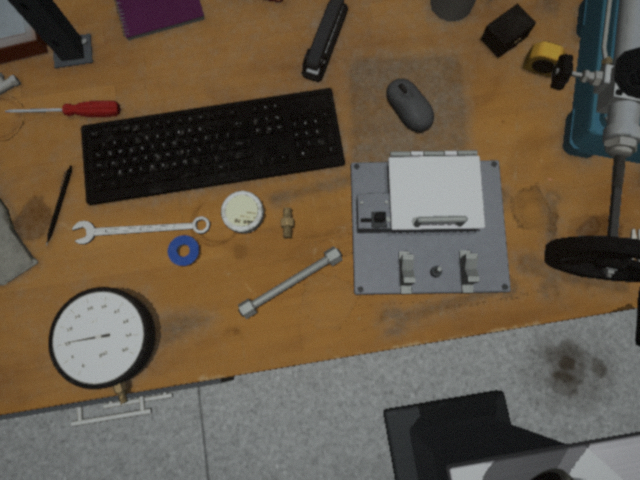

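View pics/side0.png

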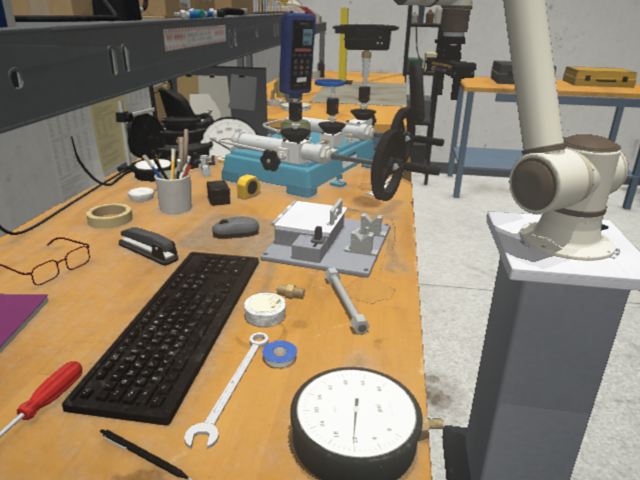

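The top view shows the stem from (248,309) to (334,255), the plate's corners near (352,163), (496,161), (509,290) and (355,294), and rests near (407,268) and (469,268). The bar is near (440,220) and the thumb-piece near (378,217). The side view shows a valve with a handwheel to the right of the fixture. Next I'll crop closer.

Run:
```python
from h import *
np.set_printoptions(precision=3,suppress=True)
for uv in [(352,163),(496,161),(509,290),(355,294)]: print('plate',onz('top0',uv,.012))
a,b=onz('top0',(248,309),.012),onz('top0',(334,255),.012); print('stem',a,b,(a+b)/2,np.linalg.norm(a-b))
print('wheel',onz('top0',(600,258),.2),'tin',onz('top0',(242,211),.02),'nip',onz('top0',(287,222),.02))
t=cv2.imread('pics/top0.png')[145:305,230:520]; s=cv2.imread('pics/side0.png')[190:340,250:400]
t=cv2.resize(t,None,fx=2.7,fy=2.7,interpolation=3)[:432,:783]; cv2.imwrite('pics/ct.png',t)
s=cv2.resize(s,None,fx=4,fy=4,interpolation=3); cv2.imwrite('pics/cs.png',s)
```

```text
plate [0.658 0.222 0.012]
plate [ 0.622 -0.022  0.012]
plate [0.401 0.008 0.012]
plate [0.436 0.256 0.012]
stem [0.44  0.432 0.012] [0.505 0.28  0.012] [0.472 0.356 0.012] 0.16556550270147116
wheel [ 0.41  -0.052  0.2  ] tin [0.602 0.419 0.02 ] nip [0.571 0.348 0.02 ]
```

View pics/cs.png

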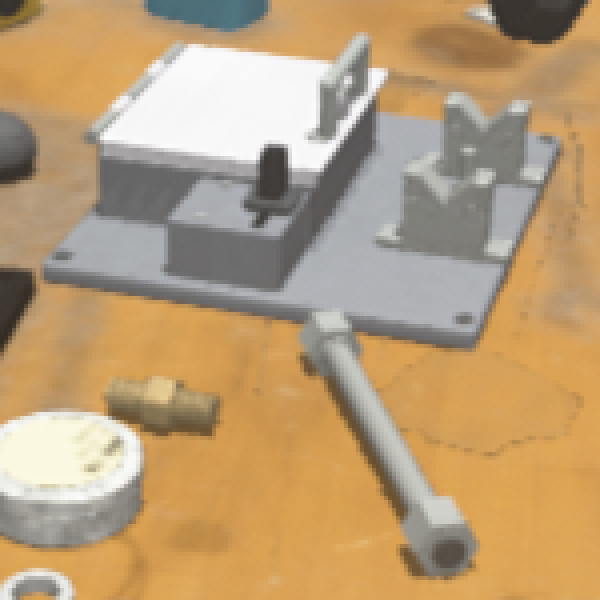

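View pics/ct.png

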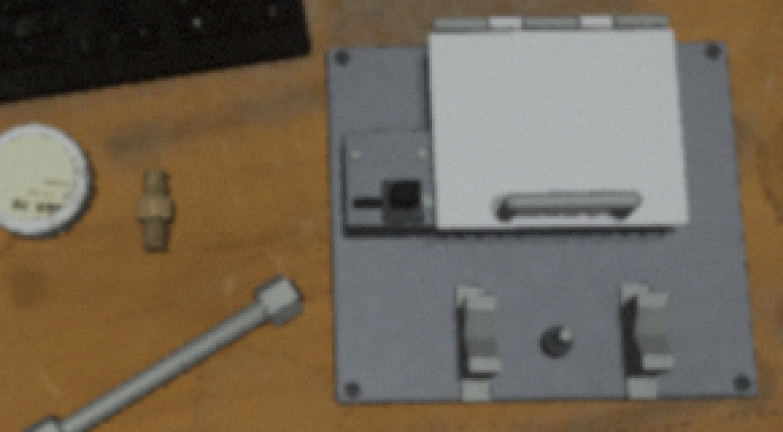

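The side crop shows the thumb-piece top at (272,150), the bar from (325,80) to (358,42), and notch bottoms at (424,185) and (487,128). The top crop shows the thumb-piece at (404,188), the bar ends at (505,205) and (637,200), and the plunger at (557,338).

Run:
```python
from h import *
np.set_printoptions(precision=3,suppress=True)
T=lambda u,v:(230+u/2.7,145+v/2.7); S=lambda u,v:(250+u/4,190+v/4)
for n,a,b in [('wheel',(603,258),(390,165)),('wheel bottom',(603,275),(388,197)),('thumbtop',T(404,188),S(272,150)),('bar',T(571,203),S(343,62)),('hexL',(248,309),S(440,530)),('hexR',(333,256),S(330,340)),
 ('restL top',T(481,340),S(424,185)),('restR',T(650,335),S(487,128))]:
  print(n,*tri(('top0',a),('side0',b)))
# predicted from plate pose
th=np.radians(-8.5);R=np.array([[np.cos(th),-np.sin(th)],[np.sin(th),np.cos(th)]]);o=np.array([.517,.118])
print('hinge guess',o+R@[118,0]@np.eye(2)*1e-3 if 0 else o+R@np.array([.118,0]))
P=arm.camera_params('wrist');Tm=np.array(P['camera_from_world']);print('wristcam',-Tm[:3,:3].T@Tm[:3,3],Tm[2,:3],Tm[0,:3],np.array(P['intrinsics'])[0])
```

```text
wheel [ 0.414 -0.096  0.126] [0.0027, 0.0027]
wheel bottom [ 0.405 -0.144  0.024] [0.005, 0.005]
thumbtop [0.546 0.201 0.074] [0.0006, 0.0006]
bar [0.519 0.111 0.089] [0.0019, 0.0019]
hexL [0.441 0.432 0.013] [0.0014, 0.0014]
hexR [0.504 0.281 0.012] [0.0011, 0.0011]
restL top [0.463 0.169 0.045] [0.0083, 0.0083]
restR [0.442 0.07  0.039] [0.0004, 0.0004]
hinge guess [0.634 0.101]
wristcam [ 0.181 -0.602  0.383] [ 0.251  0.112 -0.961] [-0.399  0.917  0.003] [382.644   0.    321.32 ]
```

Emit:
{"method": "play_rows", "body": {
  "rows": "0 0.03 0.06 0 0 0.1 100;0 0.06 0.12 0 0 0.2 100;0.02 0.1 0.16 0 0 0.3 100;0.03 0.15 0.18 0 0 0.4 100;0.05 0.21 0.19 0 0 0.5 100"
}}

```text
time_s: 0.72
ee_pos: [0.2994, -0.3633, 0.3772]
eef_rot: [-3.139, 0.0, -2.229]
wrist_force: [1.5, 0.3, -0.1]
gripper_width: 1.002
grip_force: 0.0
```

Emit:
{"method": "play_rows", "body": {
  "rows": "0.02 0.06 0 0 0 0.12 100;0.04 0.12 0 0 0 0.24 100;0.06 0.18 0 0 0 0.36 100;0.08 0.24 0 0 0 0.48 100;0.1 0.3 0 0 0 0.6 100"
}}

```text
time_s: 1.35
ee_pos: [0.3978, -0.0659, 0.3759]
eef_rot: [-3.141, 0.0, -1.627]
wrist_force: [1.7, -0.5, -0.1]
gripper_width: 1.002
grip_force: 0.0
```

Emit:
{"method": "play_rows", "body": {
  "rows": "0.02 0.06 0 0 0 0.09 100;0.03 0.12 0 0 0 0.18 100;0.04 0.18 -0.02 0 0 0.27 100;0.05 0.24 -0.04 0 0 0.36 100;0.06 0.29 -0.06 0 0 0.466 100"
}}

```text
time_s: 1.98
ee_pos: [0.4576, 0.2242, 0.3151]
eef_rot: [3.142, 0.0, -1.16]
wrist_force: [0.9, 0.6, 0.5]
gripper_width: 0.998
grip_force: 0.0
```

```bash
python3 -c "
from h import *
snap('wrist','w1')"
```

```text
(no output)
```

View pics/w1.png

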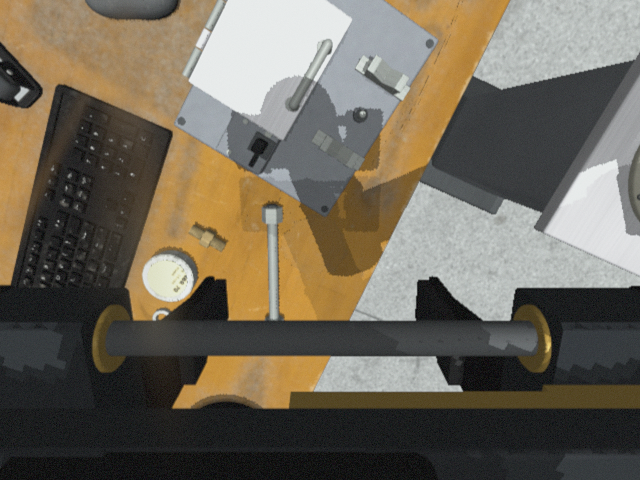

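The wrist view shows the fixture's rests near (338,149) and (383,74), the plunger at (361,115), the bar ends at (292,104) and (326,43), the thumb-piece at (258,147), and the stem running straight down from the hexagon at (273,212).

Run:
```python
from h import *
np.set_printoptions(precision=4,suppress=True)
T=lambda u,v:(230+u/2.7,145+v/2.7); S=lambda u,v:(250+u/4,190+v/4)
for n,a,b,c in [('thumbtop',T(404,188),S(272,150),(259,143)),('bar',T(571,203),S(343,62),(309,73)),('hexR',(333,256),S(330,340),(273,212))]:
  print(n,*tri(('top0',a),('side0',b),('w1',c)))
print('plunger',*tri(('top0',T(564,333)),('w1',(362,112))))
pc=[(352.6,440-275),]
for f,L in [('w1',[(181,121),(431,43),(324,209)]),('top0',[T(342,58),T(713,51),T(741,383),T(352,389)])]:
  for uv in L: print('hole',f,onz(f,uv,.012))
for c in [(274,260),(274,300)]: print('rod',onz('w1',c,.014))
# crop of rests, wrist and top
w=cv2.imread('pics/w1.png')[30:220,240:440]; w=cv2.resize(w,None,fx=3,fy=3,interpolation=3)
cv2.imwrite('pics/cw.png',w)
```

```text
thumbtop [0.5463 0.1994 0.0724] [0.0017, 0.0007, 0.0014]
bar [0.5204 0.1109 0.0882] [0.0028, 0.0011, 0.0018]
hexR [0.5047 0.2807 0.0117] [0.0015, 0.0009, 0.0008]
plunger [0.4519 0.1193 0.0374] [0.0005, 0.0005]
hole w1 [0.6535 0.2177 0.012 ]
hole w1 [0.4082 0.0146 0.012 ]
hole w1 [0.4444 0.2492 0.012 ]
hole top0 [0.6509 0.2155 0.012 ]
hole top0 [ 0.617  -0.0179  0.012 ]
hole top0 [0.4076 0.014  0.012 ]
hole top0 [0.442  0.2464 0.012 ]
rod [0.4791 0.3419 0.014 ]
rod [0.457  0.3979 0.014 ]
```

View pics/cw.png

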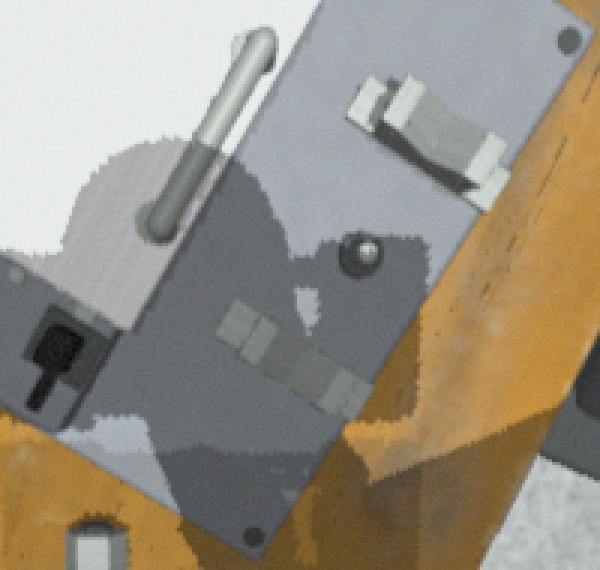

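Run:
```python
from h import *
np.set_printoptions(precision=4,suppress=True)
T=lambda u,v:(230+u/2.7,145+v/2.7); S=lambda u,v:(250+u/4,190+v/4);W=lambda u,v:(240+u/3,30+v/3)
th=np.radians(-8.6);R=np.array([[np.cos(th),-np.sin(th)],[np.sin(th),np.cos(th)]]);o=np.array([.518,.1173])
def sh(n,p,e=''): print(n,p,'fix',R.T@(p[:2]-o),e)
sh('thumb',*tri(('top0',T(404,188)),('w1',W(58,350))))
sh('barL',*tri(('top0',T(505,205)),('w1',W(160,218))))
sh('barR',*tri(('top0',T(636,199)),('w1',W(262,42))))
sh('plunger',*tri(('top0',T(564,333)),('w1',W(366,250))))
sh('vR',onz('w1',W(445,138),.042)); sh('vL',onz('w1',W(303,370),.042))
sh('restRtop a',onz('w1',W(405,97),.056));sh('restRtop b',onz('w1',W(487,156),.056))
sh('coverfrontleft',onz('w1',W(128,328),.059))
sh('guide block front-left',onz('w1',W(0,402),.044))
for i in range(3): print(proj('w1',[*(o+R@np.array([.0,y])),.089]) for y in ())if 0 else None
```

```text
thumb [0.5444 0.2014 0.076 ] fix [0.0136 0.0871] [0.0003, 0.0003]
barL [0.5283 0.1431 0.0624] fix [0.0063 0.027 ] [0.0, 0.0]
barR [0.5141 0.0777 0.0932] fix [ 0.0021 -0.0397] [0.0021, 0.0021]
plunger [0.4514 0.1208 0.0425] fix [-0.0663 -0.0065] [0.0008, 0.0008]
vR [0.4416 0.0727 0.042 ] fix [-0.0689 -0.0555] 
vL [0.4556 0.1729 0.042 ] fix [-0.07    0.0456] 
restRtop a [0.4625 0.0685 0.056 ] fix [-0.0475 -0.0565] 
restRtop b [0.4259 0.0745 0.056 ] fix [-0.0846 -0.0561] 
coverfrontleft [0.5247 0.1847 0.059 ] fix [-0.0034  0.0676] 
guide block front-left [0.5624 0.2329 0.044 ] fix [0.0266 0.121 ]
```

Emit:
{"method": "play_rows", "body": {
  "rows": "0.005 0.05 -0.04 0 0 -0.005 60;0.01 0.1 -0.09 0 0 -0.01 60;0.015 0.132 -0.145 0 0 -0.015 60;0.015 0.132 -0.2 0 0 -0.015 60;0.015 0.132 -0.24 0 0 -0.015 60"
}}

```text
time_s: 2.65
ee_pos: [0.4715, 0.3533, 0.0721]
eef_rot: [3.137, -0.002, -1.179]
wrist_force: [0.2, 0.3, 0.1]
gripper_width: 0.612
grip_force: 0.0
```

Run:
```python
from h import *
np.set_printoptions(precision=4,suppress=True)
im=snap('wrist','w2'); s=arm.read_state(); p=np.array(s['ee_pos']); print(p,s['eef_rot'])
g=im[:, :].astype(int); 
for d in (0,): print(proj('w2',[p[0],p[1],.012]),proj('w2',[.5047,.2807,.012]))
```

```text
[0.4686 0.3504 0.0668] [ 3.1277 -0.0051 -1.1813]
[328.0818 237.6069] [318.0919 120.8848]
```

View pics/w2.png

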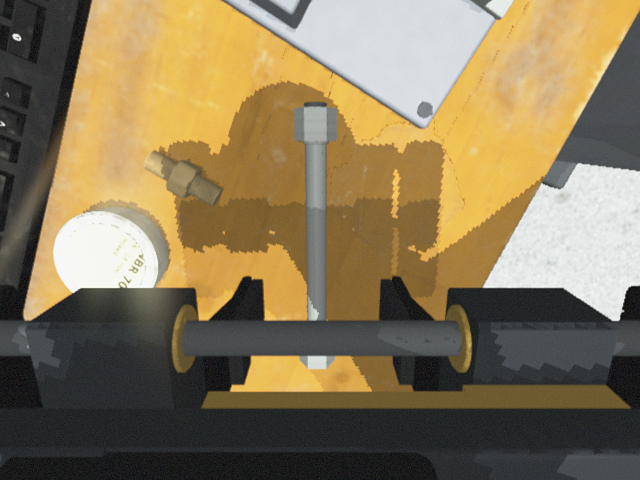

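The stem lies along column 317, centred between the fingertips (262 and 380), and is parallel to the view axis. I'll descend.

Emit:
{"method": "play_rows", "body": {
  "rows": "0 0 -0.03 0 0 0 60;0 0 -0.055 0 0 0 60;0 0 -0.065 0 0 0 60;0 0 -0.068 0 0 0 60;0 0 -0.068 0 0 0 60"
}}

```text
time_s: 3.32
ee_pos: [0.4735, 0.3546, 0.0089]
eef_rot: [-3.14, 0.001, -1.18]
wrist_force: [0.4, -0.4, 0.1]
gripper_width: 0.605
grip_force: 0.0
```

Emit:
{"method": "play_rows", "body": {
  "rows": "0 0.001 -0.004 0 0 0 40;0 0.001 -0.004 0 0 0 10;0 0.001 -0.004 0 0 0 5;0 0.001 -0.004 0 0 0 5;0 0.001 -0.004 0 0 0 5"
}}

```text
time_s: 3.95
ee_pos: [0.473, 0.3551, 0.004]
eef_rot: [-3.142, 0.0, -1.18]
wrist_force: [-0.2, 0.1, -0.3]
gripper_width: 0.121
grip_force: 0.0
```

Emit:
{"method": "play_rows", "body": {
  "rows": "0 0 0 0 0 0 5;0 0 0.02 0 0 0 5;0 0 0.06 0 0 0 5;0 0 0.1 0 0 0 5;0 0 0.1 0 0 0 5"
}}

```text
time_s: 4.58
ee_pos: [0.4748, 0.357, 0.1079]
eef_rot: [-3.134, 0.003, -1.179]
wrist_force: [0.2, 0.5, 0.1]
gripper_width: 0.046
grip_force: 0.0
```

Run:
```python
from h import *
snap('wrist','w3'); snap('top','top3'); snap('side','side3')
a=cv2.imread('pics/w3.png')[:400]; b=cv2.imread('pics/side3.png')[180:380,240:440]
c=np.hstack([cv2.resize(a,(480,300)),cv2.resize(b,(300,300))]); cv2.imwrite('pics/c3.png',c)
```

```text
(no output)
```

View pics/c3.png

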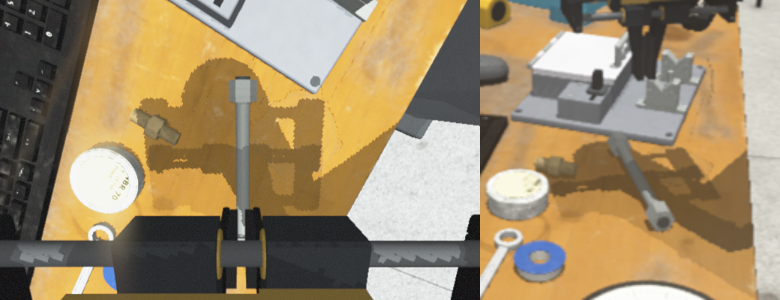

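Run:
```python
from h import *
s=arm.read_state();p=np.array(s['ee_pos']);print(p,s['eef_rot'],s['gripper_width'])
print(proj('side3',p),proj('side3',p+[0,0,.019]),proj('top3',p))
b=cv2.imread('pics/side3.png')[150:290,260:420]; a=cv2.imread('pics/top3.png')[200:340,210:370]
cv2.imwrite('pics/c4.png',cv2.resize(np.hstack([b,a]),None,fx=2.5,fy=2.5,interpolation=3))
```

```text
[0.47225163 0.35444257 0.10297752] [ 3.13975641e+00 -4.11358522e-04 -1.18018609e+00] 0.05072708686307389
[348.40483735 250.6712337 ] [348.90378225 240.54519911] [288.3232362  273.14895832]
```

View pics/c4.png

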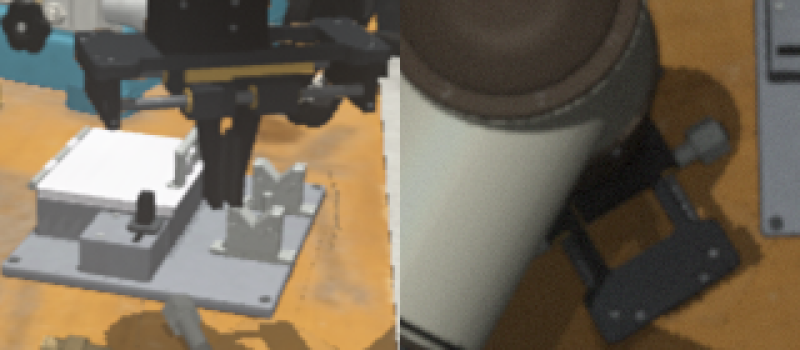

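Run:
```python
from h import *
np.set_printoptions(precision=4,suppress=True)
s=arm.read_state();p=np.array([.4723,.3544,.103])
print('w3 tcp',proj('w3',p),proj('w3',p+[0,0,.034]))
d=np.load('pics/w3.npz')['T']; print('cam',-d[:3,:3].T@d[:3,3])
print('hexR w3 pix->',onz('w3',(240/.75,90/.75),.012), 'expected .5047 .2807')
w=cv2.imread('pics/w3.png')[270:400,220:420]; cv2.imwrite('pics/c5.png',cv2.resize(w,None,fx=3,fy=3))
print(s['q'])
```

```text
w3 tcp [329.434  264.6575] [330.3015 289.3207]
cam [0.5033 0.2868 0.3053]
hexR w3 pix-> [0.5083 0.2836 0.012 ] expected .5047 .2807
[ 0.9176  0.3983 -0.1936 -0.0007 -0.9807 -0.5266]
```

View pics/c5.png

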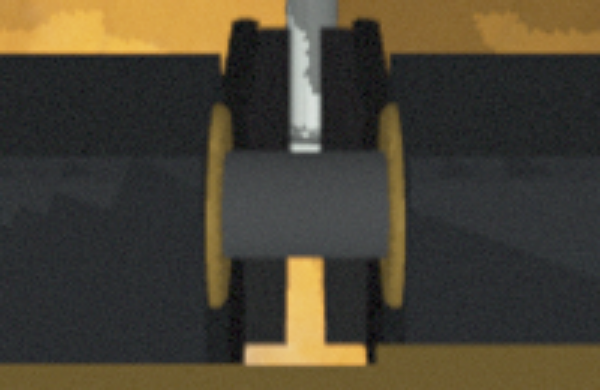

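The last two crops put the shut fingertips at about (349,233) in the side view and (320,279) in the wrist view, both higher than the reported TCP projects. The stem hasn't moved. I'll triangulate the tips.

Run:
```python
from h import *
np.set_printoptions(precision=4,suppress=True)
for r in (274,278,284): print(tri(('side3',(348.8,232.8)),('w3',(320,r))))
s=arm.read_state(); print(s['time_s'],s['ee_pos'],s['gripper_width'])
# exact tip row in side view: dark pixels profile near columns 340-357
im=cv2.imread('pics/side3.png'); g=im.max(2); print(g[222:262:2,338:360:2])
w=cv2.imread('pics/w3.png').max(2); print(w[268:292:2,290:350:4])
```

```text
(array([0.4764, 0.35  , 0.1338]), [0.003, 0.003])
(array([0.476 , 0.3517, 0.1345]), [0.0027, 0.0027])
(array([0.4754, 0.3541, 0.1357]), [0.0023, 0.0023])
4.725 [0.4723 0.3544 0.103 ] 0.05072708686307389
[[103  78  56  57  57  61  59  59  59  56 152]
 [ 85  79  57  57  58  62  59  59  59  57 153]
 [ 88  78  58  57  58  61  59  60  60  60 165]
 [ 88  78  58  57  59  62  58  60  60  62 180]
 [ 86 112 116  56  59  62  84  59  58  69 184]
 [ 88 149 163  87  57  71 172  83  78  80 166]
 [120 169 183 172 164 167 163 125 143 174 189]
 [157 184 183 182 182 184 163 124 125 140 184]
 [168 182 183 184 182 182 160 125 125 121 147]
 [182 181 183 185 184 181 163 132 127 128 127]
 [182 182 183 182 180 180 157 127 127 129 129]
 [180 179 180 181 183 184 160 128 129 127 126]
 [180 180 181 183 198 197 134 127 127 127 128]
 [181 182 180 192 209 178 121 127 126 128 128]
 [182 180 179 134 135 155 134 126 126 125 125]
 [185 184 185 180 170 167 135 139 124 125 124]
 [184 184 185 185 184 184 183 183 182 176 175]
 [184 185 185 183 184 184 184 184 184 185 185]
 [184 184 185 185 184 183 183 185 183 182 183]
 [184 185 185 184 185 186 184 183 183 183 183]]
[[216 217 215 215 214 214 205 115 125 129 114 129 134 133 135]
 [216 218 216 217 215 214 204 118 125 126 113 126 133 132 134]
 [216 220 217 215 216 214 200 117 126 125 114 132 134 130 133]
 [215 217 218 215 216 217 204 117 125 126 115 129 129 130 134]
 [217 219 169 103 194 218 213 121 129 127 113 133 101  68 119]
 [216 218  30  29 135 186 176 146 122 118  96 117  25  30  76]
 [217 219  26  32  59  41  42 184 127  95  33  35  33  26  69]
 [217 218  26  27  30  34  35 185 124  92  32  38  23  24  44]
 [218 218  36  29  15  34  23 182 197  99  27  32  28  15  28]
 [220 220  18  18  38  38  29 186 172  97  30  40  29  27  29]
 [ 62 206  27  27  36  28  34 186 163  98  34  36  36  28  31]
 [ 40 169  27  27  35  38  31 189 200  97  32  38  32  31  27]]
```

The tips triangulate to z ≈ 0.135 while the state says 0.103, so they stand about 31 mm higher than reported. I'll descend by feel.

Emit:
{"method": "play_rows", "body": {
  "rows": "0 0 -0.01 0 0 0 60;0 0 -0.05 0 0 0 60;0 0 -0.09 0 0 0 60;0 0 -0.1 0 0 0 60;0 0 -0.1 0 0 0 60"
}}

```text
time_s: 5.35
ee_pos: [0.4728, 0.3547, 0.003]
eef_rot: [3.14, -0.001, -1.179]
wrist_force: [0.7, -0.3, 0.6]
gripper_width: 0.527
grip_force: 0.0
```

Emit:
{"method": "play_rows", "body": {
  "rows": "0 0 -0.006 0 0 0 60;0 0 -0.01 0 0 0 60;0 0 -0.013 0 0 0 60;0 0 -0.015 0 0 0 60;0 0 -0.015 0 0 0 60"
}}

```text
time_s: 5.98
ee_pos: [0.4729, 0.355, -0.0111]
eef_rot: [3.142, -0.0, -1.18]
wrist_force: [-0.2, 0.4, -0.7]
gripper_width: 0.597
grip_force: 0.0
```

Run:
```python
from h import *
np.set_printoptions(precision=4,suppress=True)
im=snap('side','s5'); s=arm.read_state();p=np.array(s['ee_pos']);print(p,s['gripper_width'],s['wrist_force'])
u=proj('s5',p);print(u,proj('s5',p+[0,0,.03]))
g=im.max(2); 
for c in range(int(u[0])-24,int(u[0])+26,3): 
    col=g[int(u[1])-30:int(u[1])+20,c]; print(c, ''.join('#' if v<75 else '.' for v in col))
print('rows from',int(u[1])-30)
```

```text
[ 0.473   0.3551 -0.011 ] 0.600711737836637 [ 0.6768 -0.0592 -0.7169]
[345.1599 307.8818] [345.8654 293.4449]
321 ..................................................
324 ..................................................
327 ################..................................
330 ##################................................
333 ..................................................
336 ..................................................
339 ..................................................
342 ..................................................
345 ..................................................
348 ..................................................
351 ..................................................
354 ..................................................
357 ..................................................
360 ############......................................
363 ###############...................................
366 ######...###.#....................................
369 ..................................................
rows from 277
```

Emit:
{"method": "play_rows", "body": {
  "rows": "0 0 -0.003 0 0 0 60;0 0 -0.006 0 0 0 60;0 0 -0.008 0 0 0 60;0 0 -0.01 0 0 0 60;0 0 -0.01 0 0 0 60"
}}

```text
time_s: 6.65
ee_pos: [0.4729, 0.3549, -0.0213]
eef_rot: [3.141, -0.0, -1.18]
wrist_force: [0.0, -0.2, 0.1]
gripper_width: 0.599
grip_force: 0.0
```

Emit:
{"method": "play_rows", "body": {
  "rows": "0 0 -0.001 0 0 0 60;0 0 -0.002 0 0 0 60;0 0 -0.003 0 0 0 60"
}}

```text
time_s: 7.02
ee_pos: [0.4729, 0.3551, -0.0241]
eef_rot: [-3.142, 0.0, -1.18]
wrist_force: [0.1, 0.7, -0.1]
gripper_width: 0.604
grip_force: 0.0
```

Emit:
{"method": "play_rows", "body": {
  "rows": "0 0 -0.001 0 0 0 20;0 0 -0.001 0 0 0 5;0 0 -0.001 0 0 0 5;0 0 -0.001 0 0 0 5;0 0 -0.001 0 0 0 5"
}}

```text
time_s: 7.65
ee_pos: [0.4733, 0.3554, -0.0249]
eef_rot: [-3.141, 0.0, -1.18]
wrist_force: [1.3, -0.5, 0.4]
gripper_width: 0.144
grip_force: 30.0
```

Emit:
{"method": "play_rows", "body": {
  "rows": "0 0 0 0 0 0 5;0 0 0 0 0 0 5;0 0 0 0 0 0 5"
}}

```text
time_s: 8.02
ee_pos: [0.4733, 0.3554, -0.0249]
eef_rot: [-3.141, 0.0, -1.18]
wrist_force: [1.0, 0.1, 0.2]
gripper_width: 0.151
grip_force: 30.0
```

Emit:
{"method": "play_rows", "body": {
  "rows": "0 0 0.02 0 0 0 5;0 0 0.06 0 0 0 5;0 -0.01 0.11 0 0 0 5;0 -0.04 0.125 0 0 -0.05 5;0 -0.08 0.125 0 0 -0.1 5"
}}

```text
time_s: 8.65
ee_pos: [0.4726, 0.2749, 0.1008]
eef_rot: [-3.141, 0.001, -1.281]
wrist_force: [0.2, -0.3, -3.0]
gripper_width: 0.149
grip_force: 30.0
```

Emit:
{"method": "play_rows", "body": {
  "rows": "-0.005 -0.03 0 0 0 -0.1 5;-0.01 -0.07 0 0 0 -0.2 5;-0.015 -0.11 0 0 0 -0.3 5;-0.02 -0.14 0 0 0 -0.4 5;-0.0235 -0.154 0 0 0 -0.44 5"
}}

```text
time_s: 9.28
ee_pos: [0.4477, 0.1191, 0.0991]
eef_rot: [3.139, -0.001, -1.723]
wrist_force: [0.5, 0.3, -2.7]
gripper_width: 0.147
grip_force: 30.0
```

Emit:
{"method": "play_rows", "body": {
  "rows": "0 0 0 0 0 0 5;0 0 0 0 0 0 5;0 0 0 0 0 0 5"
}}

```text
time_s: 9.65
ee_pos: [0.4497, 0.1219, 0.0998]
eef_rot: [-3.142, 0.0, -1.718]
wrist_force: [0.7, 0.3, -2.9]
gripper_width: 0.149
grip_force: 30.0
```

Run:
```python
from h import *
np.set_printoptions(precision=4,suppress=True)
im=snap('wrist','w6'); im2=snap('side','s6'); snap('top','t6'); s=arm.read_state();p=np.array(s['ee_pos']);print(p,s['eef_rot'],s['gripper_width'],s['grip_force'],s['wrist_force'],s['moment'])
# stem in wrist view: grey bright low saturation
hsv=cv2.cvtColor(im,cv2.COLOR_RGB2HSV)
print('stem mid proj',proj('w6',p+[0,0,.037]))
for f in ('s6',): 
  for y in (-.084,0,.084):
    a=np.radians(-8.6); q=p+[-np.sin(a)*y,np.cos(a)*y,.037]; print(f,y,proj(f,q),proj('w6',q))
```

```text
[0.4495 0.1216 0.0998] [ 3.1415 -0.0001 -1.7188] 0.15009052671917236 29.999542236328125 [-0.4013  0.7337 -2.8705] [ 0.0434  0.1111 -0.0332]
stem mid proj [323.5177 297.0452]
s6 -0.084 [377.8631 176.4624] [324.266  102.4788]
s6 0 [370.2518 188.1926] [323.5177 297.0452]
s6 0.084 [361.4982 201.6835] [322.9445 446.0967]
```

Run:
```python
from h import *
np.set_printoptions(linewidth=260)
im=cv2.imread('pics/w6.png'); g=im.mean(2).astype(int)
a=np.radians(-8.6);seat=np.array([.450,.1216,.056])
for y in (-.059,-.05,-.041): 
    q=seat+[-np.sin(a)*y,np.cos(a)*y,0]; print('rest',y,proj('w6',q), proj('w6',q+np.array([np.cos(a),np.sin(a),0])*.022),proj('w6',q-np.array([np.cos(a),np.sin(a),0])*.022))
print('    ',np.arange(270,380,3))
for r in range(60,290,6): print(r,g[r-1:r+2,270:380:3].mean(0).astype(int))
```

```text
rest -0.059 [322.36641086 153.9779015 ] [286.74733739 153.90678745] [357.9824616  154.04900951]
rest -0.05 [322.32743636 168.71176518] [287.07863738 168.64200913] [357.57327512 168.78151538]
rest -0.041 [322.2892638 183.142463 ] [287.40312021 183.0740244 ] [357.17250777 183.21089591]
     [270 273 276 279 282 285 288 291 294 297 300 303 306 309 312 315 318 321 324 327 330 333 336 339 342 345 348 351 354 357 360 363 366 369 372 375 378]
60 [137 155 153 152 151 153 152 153 153 153 155 155 152 154 153 153 154 155 154 144 154 158 157 157 159 145 157 156 156 158 158 157 140 130 127 134 115]
66 [169 167 169 169 169 170 170 170 168 166 168 171 171 172 172 171 169 170 170 173 173 175 174 174 174 174 174 168 116 107 125 168 152 132 130 133 121]
72 [169 167 166 169 169 169 169 170 167 170 168 168 169 170 171 171 169 169 172 172 174 172 172 170 173 174 171 105 104 103 101 112 148 131 135 136 126]
78 [167 168 170 171 169 170 169 168 168 168 169 169 169 172 169 167 169 171 171 171 172 173 174 171 172 169 171 148 106 101 101 163 143 131 134 137 139]
84 [170 170 172 170 168 171 171 159 141 138 122 
[... 4601 characters left out ...]
 92  97  97  92  92  85  75  88  85  84  83  84  83  85  80  71  71  68  69  71  73]
270 [145 144 143 141 127  87  81  82  83  85  85  83  71  81  84  90  93  99  95  93  92  85  76  85  83  85  84  84  85  85  79  69  73  71  72  74  70]
276 [144 144 144 142 143 126  65  45  50  82  83  83  76  81  88  92  93  98  96  92  90  84  74  87  83  86  52  46  62  86  78  71  72  72  71  73  68]
282 [142 142 129 140 151 148  13  15  13  26  23  21  29  82  88  94  94  99  97  91  90  84  43  27  19  23  15  19  19  79  91  87  73  74  71  73  70]
288 [ 61  58  95 167 167  87  17  20  17  23  24  28  29  79  86  92  90  98  97  92  91  83  40  22  25  27  20  23  18  35  94  88  68  38  40  37  36]
```

Run:
```python
from h import *
np.set_printoptions(precision=4,suppress=True)
for z in (.130,.137,.1435,.149):
  print(z,[R.round(4) for R in (np.array([[np.cos(np.radians(-8.6)),np.sin(np.radians(-8.6))],[-np.sin(np.radians(-8.6)),np.cos(np.radians(-8.6))]])@(onz('w6',(322,r),z)[:2]-[.4497,.1219]) for r in (87,147,150))])
# side view: measure stem line: hex left end/right end
im=cv2.imread('pics/s6.png'); g=im.mean(2).astype(int)
np.set_printoptions(linewidth=260)
print(np.arange(345,395,2))
for r in range(165,216,2): print(r,g[r,345:395:2])
```

```text
0.13 [array([ 0.0008, -0.0907]), array([ 0.0007, -0.0668]), array([ 0.0007, -0.0656])]
0.137 [array([ 0.0008, -0.0901]), array([ 0.0007, -0.0672]), array([ 0.0007, -0.066 ])]
0.1435 [array([ 0.0008, -0.0894]), array([ 0.0007, -0.0675]), array([ 0.0007, -0.0663])]
0.149 [array([ 0.0008, -0.0889]), array([ 0.0007, -0.0677]), array([ 0.0007, -0.0666])]
[345 347 349 351 353 355 357 359 361 363 365 367 369 371 373 375 377 379 381 383 385 387 389 391 393]
165 [172 164 136 108 107 112 161 138  45  43  43  45  98  90  47  49  43  42  42  48  44  53  55  52  97]
167 [141 111 107 115 155 164 164 159  53  44  47  47  85  70  55  47  43  42  49  48  50  49  46  47 108]
169 [108 117 159 171 169 165 165 167  65  43  48  48 118  72  60  49  43  42  46  51  56  54  46  50  95]
171 [155 166 168 171 168 167 168 169  85  44  49  51 139  74  49  48  43  43  62  56  64  48  46  46  51]
173 [169 169 169 168 165 162 162 162 104  43  50  56 155  56  52  47  44  48 147  70  54  47  44  55  52]
175 [164 165 165 163 160 157 155 158 126  44  51  52 142  89  98  48  43  64 156 133  49  45 113 133  61]
177 [165 1
[... 1409 characters left out ...]
102 131 147 113 112 114 117 120 127 140 156 162 162 159 153 151]
205 [168 167 165 161 154 129  79  75  73 102 125 125 117 116 115 117 124 140 154 158 157 154 152 151 149]
207 [168 150 165 168 166 145 107  87  88 120 136 140 138 138 141 145 148 152 155 154 151 149 146 147 149]
209 [162 137 138 141 140 135 140 133 128 134 155 159 160 158 160 162 162 158 152 149 147 149 147 148 150]
211 [153 153 150 147 143 144 143 149 150 150 150 152 156 157 158 160 160 154 150 147 144 148 148 152 156]
213 [154 153 151 153 147 160 161 158 148 133 134 143 147 148 151 153 154 154 153 149 148 150 154 160 164]
215 [150 150 150 157 162 161 160 160 144 129 125 130 157 157 154 155 154 202 192 158 155 156 157 157 159]
```

The right rest centres about 1.6 mm farther in +x than the stem, and the stem sits about 5 mm too far in +y. I'll correct both and lower it.

Emit:
{"method": "play_rows", "body": {
  "rows": "0.001 -0.005 -0.01 0 0 0 5;0.001 -0.005 -0.03 0 0 0 5;0.001 -0.005 -0.055 0 0 0 5;0.001 -0.005 -0.07 0 0 0 5;0.001 -0.005 -0.074 0 0 0 5"
}}

```text
time_s: 10.42
ee_pos: [0.4496, 0.1153, 0.0245]
eef_rot: [3.139, -0.002, -1.72]
wrist_force: [-0.4, 0.2, -3.1]
gripper_width: 0.151
grip_force: 30.0
```

Emit:
{"method": "play_rows", "body": {
  "rows": "0 0 -0.002 0 0 0 5;0 0 -0.004 0 0 0 5;0 0 -0.006 0 0 0 5;0 0 -0.008 0 0 0 5;0 0 -0.008 0 0 0 5"
}}

```text
time_s: 11.05
ee_pos: [0.4505, 0.1161, 0.0179]
eef_rot: [-3.141, 0.0, -1.72]
wrist_force: [0.6, -0.5, -2.3]
gripper_width: 0.148
grip_force: 30.0
```

Emit:
{"method": "play_rows", "body": {
  "rows": "0 0 -0.001 0 0 0 5;0 0 -0.002 0 0 0 5;0 0 -0.002 0 0 0 5"
}}

```text
time_s: 11.42
ee_pos: [0.4505, 0.1161, 0.0159]
eef_rot: [-3.142, 0.0, -1.72]
wrist_force: [-0.3, 0.4, -1.7]
gripper_width: 0.148
grip_force: 30.0
```

Emit:
{"method": "play_rows", "body": {
  "rows": "0 0 -0.001 0 0 0 5;0 0 -0.001 0 0 0 5;0 0 -0.001 0 0 0 5"
}}

```text
time_s: 11.8
ee_pos: [0.4505, 0.1161, 0.0152]
eef_rot: [-3.141, 0.0, -1.72]
wrist_force: [-2.0, 0.8, 2.2]
gripper_width: 0.146
grip_force: 30.0
```

Emit:
{"method": "play_rows", "body": {
  "rows": "0 0 -0.001 0 0 0 5;0 0 -0.001 0 0 0 5;0 0 -0.001 0 0 0 5"
}}

```text
time_s: 12.18
ee_pos: [0.4505, 0.1161, 0.015]
eef_rot: [-3.141, -0.0, -1.719]
wrist_force: [-4.1, 0.4, 11.3]
gripper_width: 0.15
grip_force: 30.0
```

Emit:
{"method": "play_rows", "body": {
  "rows": "0 0 0.001 0 0 0 5;0 0 0.001 0 0 0 20;0 0 0.001 0 0 0 30;0 0 0.001 0 0 0 45;0 0 0.001 0 0 0 45"
}}

```text
time_s: 12.8
ee_pos: [0.4505, 0.1161, 0.0148]
eef_rot: [-3.142, -0.0, -1.72]
wrist_force: [0.1, -0.7, 0.1]
gripper_width: 0.416
grip_force: 0.0
```

Emit:
{"method": "play_rows", "body": {
  "rows": "0 0 0.005 0 0 0 45;0 0 0.02 0 0 0 45;0 0 0.06 0 0 0 45;0 0 0.1 0 0 0 45;0 0 0.12 0 0 0 45"
}}

```text
time_s: 13.42
ee_pos: [0.4515, 0.1166, 0.1376]
eef_rot: [-3.138, 0.003, -1.719]
wrist_force: [0.3, -0.0, -0.3]
gripper_width: 0.449
grip_force: 0.0
```

Run:
```python
from h import *
np.set_printoptions(precision=4,suppress=True,linewidth=260)
snap('side','s7');snap('top','t7');im=snap('wrist','w7'); s=arm.read_state();print(s['ee_pos'],s['wrist_force'],s['gripper_width'])
a=np.radians(-8.6); c=np.array([.4508,.1195,.052]); ax=np.array([-np.sin(a),np.cos(a),0])
for y in (-.094,-.072,.072,.094):
  q=c+ax*y; print(y,proj('s7',q),proj('t7',q),proj('w7',q))
g=cv2.imread('pics/w7.png').mean(2).astype(int)
print(np.arange(280,380,4))
for r in range(90,300,8): print(r,g[r-1:r+2,280:380:4].mean(0).astype(int))
g=cv2.imread('pics/s7.png').mean(2).astype(int); print(np.arange(330,390,2))
for r in range(208,250,2): print(r,g[r,330:390:2])
```

```text
[0.4509 0.1164 0.1359] [ 0.3647  0.1362 -0.827 ] 0.45171527979335124
-0.094 [375.6521 209.9437] [500.4108 266.63  ] [325.6878 102.2666]
-0.072 [373.7949 213.3079] [486.3882 266.808 ] [325.5604 134.8885]
0.072 [359.92   238.4425] [394.6527 267.9728] [324.85   316.8179]
0.094 [357.4947 242.836 ] [380.645  268.1506] [324.7572 340.5788]
[280 284 288 292 296 300 304 308 312 316 320 324 328 332 336 340 344 348 352 356 360 364 368 372 376]
90 [169 171 169 170 169 171 169 169 171 171 168 169 171 173 174 175 172 171 160 101 123 155 133 136 138]
98 [171 170 169 171 171 170 168 172 161 143 123 132 174 172 171 172 172 173 173 173 170 158 139 142 143]
106 [170 170 167 168 171 162 110 118 123 205 206 206 208 208 132 141 159 170 172 171 174 155 136 141 144]
114 [107 148 167 169 171 172 110 129 128 221 221 220 220 220 142 131 153 170 169 170 170 152 133 133 138]
122 [110 108 107 105 149 167 109 129 128 221 219 220 218 219 126 129 160 168 167 168 168 148 135 132 135]
130 [107 105 106 107 105 105 105 124 122 216 215 215 215 215 125 125 160 168 165 168 169 142 131 129 145]
138 [107 107 106 108 105 105 
[... 4139 characters left out ...]
0 131 129 135 147 134 116 122 122 109 113 114 113 152 182 129 108 101]
240 [ 91  90 124 150 147 102 100  95  96  94 113 132 124  92  95 131 139 149 117 122 121 102  93  96  96 106 153  96  97  96]
242 [ 91  93 155 165 164 163 164 129  93  93 116 133 104  76  77  91 130 141 123 122 123 100  93  94  94  93  98  93 101  97]
244 [ 93 140 164 161 161 160 162 162 148  98 118 133 115  76  75  96 126 125 123 122 129  99  92  93  93  93  90 103 103  98]
246 [123 165 163 163 161 161 163 163 180 171 120 132 126 108 106 120 124 125 125 125 124  97  93  92  94  93  86  87  86  83]
248 [156 184 186 183 173 160 161 186 199 158 118 132 131 128 124 124 124 124 124 123 120  96  93  93  95  90  87  86  85  83]
```

The stem checks out. Its inner hexagon face (row 135) and left end (357,243) match the seated pose, and the rod is centred in the notch. Next is the bar.

Run:
```python
from h import *
np.set_printoptions(precision=4,suppress=True,linewidth=260)
T=lambda u,v:(230+u/2.7,145+v/2.7);W=lambda u,v:(240+u/3,30+v/3);S=lambda u,v:(250+u/4,190+v/4)
for f,A in (('w1',[W(160,218),W(262,42)]),('top0',[T(505,203),T(637,198)]),('side0',[S(325,80),S(358,42)])):
  P=[onz(f,a,.089) for a in A]; print(f,P,(P[0]+P[1])/2)
P=[onz('w1',W(58,350),.075),onz('top0',T(404,188),.075)];print('thumb',P)
print(proj('w7',[.519,.1115,.089]))
g=cv2.imread('pics/w7.png').mean(2).astype(int); u=proj('w7',[.519,.1115,.089]).astype(int)
for r in range(u[1]-60,u[1]+61,12): print(r,g[r,max(u[0]-60,0):u[0]+60:5])
```

```text
w1 [array([0.5259, 0.1438, 0.089 ]), array([0.5157, 0.0786, 0.089 ])] [0.5208 0.1112 0.089 ]
top0 [array([0.5235, 0.1484, 0.089 ]), array([0.5142, 0.074 , 0.089 ])] [0.5189 0.1112 0.089 ]
side0 [array([0.5276, 0.1395, 0.089 ]), array([0.5166, 0.0795, 0.089 ])] [0.5221 0.1095 0.089 ]
thumb [array([0.5443, 0.2013, 0.075 ]), array([0.5449, 0.2013, 0.075 ])]
[223.9922 249.5906]
189 [170 168 165 166 165 165 161 160 166 172 126 119  77  79  84 142  57  85 106 105 104 104 105 104]
201 [169 168 165 168 162 165 166 125 151 134 118 122  95  68 132 156  61  85  86  85  85  84  82  88]
213 [201 169 169 169 165 164 162 129 129 131  89  96  84 133 133 137  59  85  87  84  83  82  88  83]
225 [227 170 165 164 164 163 167 131 130 129  91  98  92 134 132 132  54  85  86  86  82  82  83  86]
237 [231 164 162 161 161 161 166 130 123 130 126 100  92  89 135 138  60 104 145 144 142 142 111  85]
249 [229 226 166 162 164 166 165 131 178 225 133  96  98  73 134 136  79  89 143 144 140 142 141 141]
261 [229 231 232 230 232 233 232 232 219 223 228  94  94  81 135 228 167  78 142 145 142 140 143 145]
273 [230 229 230 232 230 232 231 231 222 221 222  93  97  86  94 229 202  58 142 164 162 143 140 140]
285 [228 229 231 232 232 232 232 232 221 221 220 136 175 142  70 105 221  55 145   8  15  28  20  72]
297 [ 78  68  57  44  45  33  33  21  30  24  21  31  30 152 225 232 233  52  21  11  23  31  20  57]
309 [ 69  62  53  40  44  34  31  28  22  28  69  56  52 232 231 187  16  27  13  25  11  11  14  25]
```

Emit:
{"method": "play_rows", "body": {
  "rows": "0.03 -0.003 0 0 0 0 55;0.0695 -0.0055 0 0 0 0 55;0.0695 -0.0055 -0.03 0 0 0 55;0.0695 -0.0055 -0.07 0 0 0 55;0.0695 -0.0055 -0.09 0 0 0 55"
}}

```text
time_s: 14.2
ee_pos: [0.5175, 0.1093, 0.0411]
eef_rot: [3.136, -0.004, -1.721]
wrist_force: [0.4, -0.1, 1.1]
gripper_width: 0.552
grip_force: 0.0
```

Emit:
{"method": "play_rows", "body": {
  "rows": "0 0 -0.002 0 0 0 55;0 0 -0.002 0 0 0 20;0 0 -0.002 0 0 0 3;0 0 -0.002 0 0 0 3;0 0 -0.002 0 0 0 3"
}}

```text
time_s: 14.82
ee_pos: [0.5202, 0.1107, 0.0435]
eef_rot: [-3.141, 0.001, -1.72]
wrist_force: [1.0, 0.7, -0.8]
gripper_width: 0.183
grip_force: 0.0
```

Emit:
{"method": "play_rows", "body": {
  "rows": "0 0 0 0 0 0 3;0 0 0 0 0 0 3;0 0 0 0 0 0 3"
}}

```text
time_s: 15.2
ee_pos: [0.52, 0.1106, 0.0431]
eef_rot: [-3.141, 0.0, -1.72]
wrist_force: [-1.1, 0.5, 1.2]
gripper_width: 0.102
grip_force: 30.0
```

Emit:
{"method": "play_rows", "body": {
  "rows": "0.0005 0 0.002 0 0 0 3;0.001 0 0.004 0 0 0 3;0.001 0 0.004 0 0 0 3"
}}

```text
time_s: 15.58
ee_pos: [0.5209, 0.1105, 0.0467]
eef_rot: [3.141, -0.0, -1.72]
wrist_force: [1.6, -0.4, -2.3]
gripper_width: 0.098
grip_force: 30.0
```

Emit:
{"method": "play_rows", "body": {
  "rows": "0.0003 0 0.001 0 0 0 3;0.0005 0 0.002 0 0 0 3;0.0008 0 0.003 0 0 0 3;0.0008 0 0.003 0 0 0 3"
}}

```text
time_s: 16.08
ee_pos: [0.5219, 0.1104, 0.0499]
eef_rot: [-3.141, -0.0, -1.72]
wrist_force: [2.8, -1.8, -5.0]
gripper_width: 0.104
grip_force: 30.0
```

Emit:
{"method": "play_rows", "body": {
  "rows": "0.0003 0 0.001 0 0 0 3;0.0005 0 0.002 0 0 0 3;0.0005 0 0.002 0 0 0 3"
}}

```text
time_s: 16.45
ee_pos: [0.5226, 0.1103, 0.0521]
eef_rot: [-3.141, -0.0, -1.72]
wrist_force: [3.4, -3.3, -5.9]
gripper_width: 0.101
grip_force: 30.0
```

Emit:
{"method": "play_rows", "body": {
  "rows": "0.0003 0 0.001 0 0 0 3;0.0003 0 0.001 0 0 0 3;0.0003 0 0.001 0 0 0 3"
}}

```text
time_s: 16.82
ee_pos: [0.5229, 0.1102, 0.053]
eef_rot: [-3.141, -0.0, -1.72]
wrist_force: [4.1, -2.5, -5.8]
gripper_width: 0.101
grip_force: 30.0
```

The bar has risen 10 mm with only about 6 N, so the catch doesn't seem to hold the cover. I'll lift a little further along the arc and check with the camera.

Emit:
{"method": "play_rows", "body": {
  "rows": "0.001 -0.0005 0.003 0 0 0 3;0.002 -0.001 0.006 0 0 0 3;0.0035 -0.001 0.0095 0 0 0 3;0.005 -0.0015 0.013 0 0 0 3;0.005 -0.0015 0.013 0 0 0 3"
}}

```text
time_s: 17.45
ee_pos: [0.5283, 0.1094, 0.0664]
eef_rot: [-3.14, 0.001, -1.72]
wrist_force: [5.1, -1.1, -6.1]
gripper_width: 0.1
grip_force: 30.0
```

Run:
```python
from h import *
np.set_printoptions(precision=4,suppress=True,linewidth=260)
snap('side','s8');s=arm.read_state();print(s['ee_pos'],s['wrist_force'],s['moment'])
a=cv2.imread('pics/s8.png').mean(2).astype(int); b=cv2.imread('pics/s7.png').mean(2).astype(int)
ang=np.radians(-8.6);X=np.array([np.cos(ang),np.sin(ang),0]);Y=np.array([-np.sin(ang),np.cos(ang),0]);Z=np.array([0,0,1])
h=np.array([.5203,.1110,.0565])+X*.1195
# left-front corner of cover: r=-0.122, y=.074 ; at angle th
for th in (0,.05,.1,.2,.3):
  print(th,[proj('s8',h+Y*.074+r*(-X*np.cos(th)+Z*np.sin(th))).round(1) for r in (.061,.09,.12)])
for name,c in (('mid',297),('q',306),('front',315)):
  print(c,'now',a[195:240,c].tolist()); print('  before',b[195:240,c].tolist())
```

```text
[0.5282 0.1094 0.0662] [ 5.556   0.0412 -6.0844] [-0.0896 -1.4138 -0.0417]
0 [array([299.4, 228.6]), array([312.6, 230.5]), array([326.5, 232.5])]
0.05 [array([299.4, 227.3]), array([312.6, 228.5]), array([326.6, 229.8])]
0.1 [array([299.3, 225.9]), array([312.5, 226.5]), array([326.4, 227.1])]
0.2 [array([298.9, 223.2]), array([311.9, 222.5]), array([325.7, 221.7])]
0.3 [array([298.2, 220.5]), array([311. , 218.4]), array([324.5, 216.2])]
297 now [106, 144, 151, 150, 154, 196, 247, 253, 219, 172, 169, 157, 137, 130, 130, 128, 139, 208, 173, 215, 230, 232, 245, 249, 249, 249, 249, 251, 213, 170, 170, 168, 127, 97, 100, 104, 105, 104, 103, 102, 103, 109, 131, 152, 175]
  before [113, 150, 158, 156, 157, 169, 237, 253, 253, 253, 252, 252, 252, 252, 252, 252, 252, 252, 251, 251, 251, 251, 251, 250, 250, 251, 251, 252, 252, 252, 252, 253, 254, 220, 175, 176, 175, 136, 112, 109, 110, 115, 135, 158, 181]
306 now [106, 106, 118, 146, 168, 246, 253, 220, 173, 168, 168, 143, 130, 129, 130, 130, 129, 126, 142, 221, 234, 233, 233, 245, 249, 249, 249, 238, 194, 170, 170, 175, 117, 71, 80, 102, 106, 106, 104, 109, 168, 156, 169, 180, 181]
  before [115, 115, 125, 155, 161, 162, 178, 246, 253, 253, 253, 252, 252, 252, 252, 252, 252, 252, 252, 252, 252, 251, 252, 252, 252, 252, 252, 252, 252, 251, 251, 251, 252, 254, 228, 182, 175, 174, 148, 123, 174, 162, 176, 186, 187]
315 now [144, 152, 153, 155, 162, 168, 169, 168, 168, 168, 167, 142, 129, 129, 130, 129, 129, 129, 129, 129, 127, 137, 185, 229, 246, 249, 250, 221, 173, 169, 167, 138, 87, 58, 52, 51, 52, 53, 53, 52, 51, 52, 52, 52, 71]
  before [151, 158, 158, 161, 164, 167, 165, 173, 236, 252, 252, 252, 252, 252, 252, 252, 252, 253, 246, 238, 203, 175, 185, 248, 253, 252, 252, 252, 252, 252, 253, 246, 207, 140, 101, 77, 68, 70, 71, 68, 64, 64, 64, 63, 80]
```

The cover's left edge rose to match θ ≈ 0.2 rad, well past 0.05. The catch isn't holding it, so I leave the catch alone and lift on.

Emit:
{"method": "play_rows", "body": {
  "rows": "0.0047 -0.0007 0.0081 0 0 0 3;0.0095 -0.0014 0.0159 0 0 0 3;0.015 -0.0023 0.0233 0 0 0 3;0.0212 -0.0032 0.0302 0 0 0 3;0.0212 -0.0032 0.0302 0 0 0 3"
}}

```text
time_s: 18.12
ee_pos: [0.548, 0.1063, 0.097]
eef_rot: [3.14, 0.0, -1.72]
wrist_force: [-1.8, 6.3, -1.9]
gripper_width: 0.101
grip_force: 30.0
```

Emit:
{"method": "play_rows", "body": {
  "rows": "0.0066 -0.001 0.0065 0 0 0 3;0.0136 -0.0021 0.0124 0 0 0 3;0.0212 -0.0032 0.0178 0 0 0 3;0.0291 -0.0044 0.0226 0 0 0 3;0.0291 -0.0044 0.0226 0 0 0 3"
}}

```text
time_s: 18.75
ee_pos: [0.5763, 0.1019, 0.1212]
eef_rot: [3.139, -0.0, -1.719]
wrist_force: [-8.4, 6.4, 7.7]
gripper_width: 0.103
grip_force: 30.0
```

Emit:
{"method": "play_rows", "body": {
  "rows": "0.008 -0.0013 0.0042 0 0 0 3;0.0166 -0.0025 0.0077 0 0 0 3;0.0225 -0.0034 0.0097 0 0 0 3;0.0283 -0.0043 0.0114 0 0 0 3;0.0283 -0.0043 0.0114 0 0 0 3"
}}

```text
time_s: 19.38
ee_pos: [0.6058, 0.0972, 0.1328]
eef_rot: [-3.142, -0.0, -1.719]
wrist_force: [-4.6, 3.8, 5.3]
gripper_width: 0.103
grip_force: 30.0
```

Emit:
{"method": "play_rows", "body": {
  "rows": "0 0 0 0 0 0 3;0 0 0 0 0 0 3;0 0 0 0 0 0 3;0 0 0 0 0 0 3"
}}

```text
time_s: 19.88
ee_pos: [0.6055, 0.0972, 0.1327]
eef_rot: [3.142, -0.0, -1.719]
wrist_force: [-4.4, 2.8, 5.4]
gripper_width: 0.104
grip_force: 30.0
```

Run:
```python
from h import *
np.set_printoptions(precision=4,suppress=True,linewidth=260)
snap('top','t9');snap('side','s9');s=arm.read_state();p=np.array(s['ee_pos']);print(p,s['wrist_force'],s['grip_force'])
ang=np.radians(-8.6);X=np.array([np.cos(ang),np.sin(ang),0]);Y=np.array([-np.sin(ang),np.cos(ang),0]);Z=np.array([0,0,1])
h=np.array([.5203,.1110,.0565])+X*.1195; d=p+Z*.0457-h; print('angle deg',164.8-np.degrees(np.arctan2(d[2],d@X)),'R',np.hypot(d[2],d@X))
for th in np.radians((45,50,55,60,65)): print(np.degrees(th),[proj('s9',h+Y*.074+r*(-X*np.cos(th)+Z*np.sin(th))).round(1) for r in (.06,.09,.12)])
a=cv2.imread('pics/s9.png').mean(2).astype(int)
for r in range(165,225,5): print(r,a[r,268:330:2])
# stem check and bystanders: change between s7/s9 away from arm
b=cv2.imread('pics/s7.png').mean(2).astype(int); print('stem end diff',abs(a-b)[236:250,348:368].mean(), 'nipple/tin diff',abs(a-b)[270:380,230:310].mean())
```

```text
[0.6055 0.0972 0.1327] [-3.9568  3.6357  4.6308] 30.00710427761078
angle deg 59.58307170621411 R 0.12634900338939092
45.0 [array([290.9, 208.6]), array([300.7, 200.2]), array([310.8, 191.5])]
50.0 [array([289.2, 206.8]), array([298.1, 197.4]), array([307.2, 187.7])]
55.0 [array([287.3, 205.1]), array([295.2, 194.8]), array([303.3, 184.2])]
59.99999999999999 [array([285.3, 203.5]), array([292.1, 192.5]), array([299.1, 181.1])]
65.0 [array([283.1, 202.2]), array([288.9, 190.4]), array([294.7, 178.3])]
165 [ 52  51  48  48  46  86 154 164 166 163 158 150 116 115 102 109  53  43  91 134 125 117 124 179 206 122 160 170 122 117 117]
170 [100  96  53  52  96 123 122 122 122 122 124 126 128 119 123 130 128 142 147 165 160 149 122 114 147 163 128 117 116 116 115]
175 [119 119 120 121 121 121 119 120 120 121 121 120 121 122 122 123 124 118 135 132 113 114 129 167 168 116 117 117 116 115 115]
180 [119 119 118 120 120 119 120 119 119 119 121 121 121 119 120 123 163 138 121 116 110 155 165 119 115 116 115 114 115 113 141]
185 [167 167 173 179 163 164 141 123 122 112 104 108 110 112 162 167 164 14
[... 318 characters left out ...]
 [170 171 170 168 169 169 169 169 169 171 165 166 150 116 140 162 161 167 168 165 164 164 168 168 166 167 168 168 168 168 166]
205 [165 163 165 166 168 168 170 169 164 164 177 125 104  91  91 102 107 107 107 109 116 125 129 131 144 167 169 167 169 167 165]
210 [163 167 167 165 167 169 163 163 165 137 107  95  89  87  87 102 107 107 106 106 106 106 107 107 113 114 112 116 115 114 117]
215 [167 167 167 167 174 168 165 158 107  92  87  86  83 106 131 134 134 133 135 135 139 224 238 238 249 253 181 168 144 107 115]
220 [164 165 152 172 165 165 123  89  87  86  87  70  92 115 132 137 120 105 107 127 135 135 136 192 185 162 137 142 135 110  74]
stem end diff 8.075 nipple/tin diff 4.391818181818182
```

```bash
python3 -c "
from bench import arm
print(arm.job_done())"
```

```text
the job is handed in; nothing more can be done
None
```

I handed the job in: the stem is seated level in both V-notches, and the cover, which the tug showed was not held by the catch, is held by its bar at about 59 degrees, with the catch never touched.

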